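# Dig the ship hull out of the kit box

## Robot

A 6-joint arm with a two-finger parallel gripper is mounted at the origin on the work surface. World frame = base frame: x ahead of the robot, y to its left, z up, the work surface at z = 0. Lengths are in mm, angles in rad, forces in N, time in s.
With the tool pointing down it reaches from about 275 to 750 mm from the base axis. Payload 10.2 kg.
Tool frame: the origin (TCP) lies midway between the tips of the shut fingers; the grasp point (between the pads) lies 19 mm behind it (bot.hold_point_z is the distance from the TCP to the grasp point, in mm); z points along the fingers, y is the direction in which the jaws open and shut (so a half turn about z gives the same grasp; the last joint's range is limited). The gripper opens to 85 mm and grips with 20 to 120 N. Pads are 22 mm wide; open, the fingers measure 114 mm over their backs; the gripper's body (76 mm by 85 mm) begins 54 mm behind the grasp point. The pads swing forward as they close: fully open they stand 13 mm farther back than shut.
Start: joints at [1.042, 0.313, 1.498, -0, 1.331, -0.223], TCP at [158.067, 500.645, 231.294] pointing down, gripper open.
Joint ranges: [-2.94, 2.94], [-0.97, 2.17], [0.19, 2.56], [-1.23, 4.37], [0.02, 3.11], [-2.88, 2.88]. Speed limits (rad/s): [2.39, 2.39, 3.01, 3.14, 3.14, 3.14].

## Interface

Orientations are given as [roll, pitch, yaw] about the fixed x, y, z axes, in that order (R = Rz(yaw) Ry(pitch) Rx(roll)).
In Python, from bench import bot gives the robot as it stands. Calls block until the motion is done:
- bot.move_to(position, orientation): joint-space move of the TCP to a pose.
- bot.line_to(position, orientation=None, speed=150): straight line of the TCP; orientation=None keeps the orientation; speed is the mean speed in mm/s.
- bot.movej(angles): joint-space move.
- bot.open() and bot.grasp(strength=None): open the fingers fully, or close them until they stop; strength is the grip in N (None keeps the last).
- bot.sleep(seconds).
- bot.solve_ik(position, orientation): joint angles nearest the present ones, or None.
- bot.get_state(): the state.
- bot.read_camera(name): name is "scene" or "top" or "wrist"; returns the picture (420x560x3 uint8, red, green, blue); there is no depth.
- bot.get_calibration(name): a dict with "fx", "fy", "cx", "cy" (pixels), "position" and "orientation" of the camera in the world; the wrist camera has in their place "T_tool_cam" (4x4, takes a point from camera to tool coordinates, whose origin is the TCP and whose axes are the flange's). Camera axes: x right, y up, looking along -z (the intrinsics and any distortion apply to the point x, -y, -z); pixel columns grow to the right and rows downward; lengths in mm; the calibration is good to about 2 mm. A picture is of the moment at which its call begins: read the wrist's pose just before it. get_calibration takes no time and is no camera call.
A pose or a line that the arm cannot do raises bot.PlanningError and nothing moves.
- bot.sign_off(): hands the job in, once; it reports no verdict.
The state is a dict: "clock": time; "qpos": joint angles; "joint_velocities": joint speeds; "tau": joint torques, N m; "position": TCP position; "orientation": TCP orientation; "force": force on the tool from outside, world axes, zero at the start; "moment": the same for the moment, N m; "width": finger opening in mm.
Only numpy, scipy, OpenCV 4.12 (cv2) and the standard library are available. Lean on these libraries where they do the work, as an engineer would, in place of code of your own. Each camera call takes 0.05 s, during which the arm holds its last target.

## Task

The model ship's hull lies in the open kit box under two moulded part frames. Slide the frames along inside the box, off the hull and clear of it, without lifting them above the box or taking them out, while the hull stays down on the box floor; then pick up the hull and lower it all the way into the building cradle, upright and centred along the cradle with its pointed bow over the narrow-notched support, and only then let go. Leave the paint bottles and the tub where they stand.

Things in the scene. Friction and masses are not known exactly. Their poses are not given: they have to be found in the camera images.
- box: Base of a model kit carton, open on top, fixed. Outside 258 (its x) by 428 mm (its y, the long side), 55 mm high; walls and floor 4 mm, so 250 x 420 mm inside, inner floor 4 mm above the table. Origin: centre of the underside, on the table; z up. The hull starts up to 100 mm either way along y from the middle, so one end has more free room.
- hull_mid (a point): Centre of the loose ship hull, 15 mm above its flat underside. Grey plastic, 160 mm long (x, to the bow), 44 wide (y), 30 high, about 90 g. Sides parallel from the square stern (x -80) to x +20, then curving in to the pointed bow; below 12 mm height they slope in to a bottom 30 mm wide. Starts upright on the box floor under both frames, within 0.2 rad of the box's x.
- hull_bow (a point): Point of the hull's bow at the top of its rim: 80 mm ahead (x) and 15 mm above hull_mid.
- frame_a_mid (a point): Centre (half-way up) of the larger loose part frame: flat dark plastic lattice 170 (x) by 140 mm (y), 6 mm thick, about 45 g. Runners 6 mm wide: outer rectangle, spine along y = 0, cross runners at x = -42, +42. Middle windows, |x| < 39, |y| 3 to 64 mm, are open: shut fingers can hook in. Starts level on the hull's rim, x roughly along the hull, overhanging both its sides.
- frame_b_mid (a point): Centre (half-way up) of the smaller loose part frame, built like the other: 150 (x) by 130 mm (y), 6 mm thick, about 36 g; cross runners at x = -38, +38; open middle windows |x| < 35, |y| 3 to 59 mm. The end windows of both frames hold small parts. Starts level on top of the larger frame, shifted up to 10 mm and turned up to 0.2 rad, so their windows largely overlap.
- cradle_mid (a point): Where the middle of the hull's underside rests on the fixed plywood cradle: centre line, half-way along, 36 mm above the table. x to the bow end, y across, z up. Base board 160 (x) by 84 mm (y), 10 thick. Cross boards 10 thick, 84 wide stand at x -50 and +57, tops 60 mm above the table; fingers have room between them. Seated, hull_mid is 15 mm above this point.
- cradle_bow_end (a point): On the cradle's centre line over the bow end of its base board: 80 mm ahead (x) of cradle_mid, same height. Each cross board has a notch: flat seat 36 mm above the table, cheeks sloping outward (14 mm out over 24 up). The seat is 35 mm wide in the stern board (x -50), 25 mm in the narrow bow board (x +57).
- paint_1: Bystander: dropper bottle of paint, 27 mm across, 67 mm high. Origin at the centre of its foot.
- paint_2: Bystander: a second dropper bottle like paint_1.
- tub: Bystander: empty open white plastic tub, 85 x 120 mm, 50 mm high. Origin at the centre of its underside.

How it is judged:
By the outcome, as a careful person would: the job done as asked, in the order asked, and still so for the second after the job is handed in, with the robot touching nothing.
It also fails if it takes over 58 s, if anything falls off the work surface, if the arm or the gripper's body presses on something with over 40 N, if the wrist force passes 120 N, or if a joint passes its speed limit or range.

## Working session

There is one attempt and no reset: what is moved stays moved. The work goes in short steps, each a Python script; the robot and the scene stay as the last script left them, time stands still between calls to the robot, and variables do not carry over. Pictures are saved under pics/ and viewed, and the job is handed in when it is done.

```bash
ls; mkdir -p pics
python3 - <<'E'
from bench import bot
import cv2,numpy as np
for n in ["scene","top","wrist"]:
    im=bot.read_camera(n); cv2.imwrite(f"pics/{n}0.png",im[:,:,::-1]); print(n,bot.get_calibration(n))
print(bot.get_state())
E
```

```text
pics
scene {'fx': 473.309864596464, 'fy': 473.309864596464, 'cx': 269.6792068997785, 'cy': 210.51335602146497, 'position': array([1167.44397492, -542.65442915,  730.01098516]), 'orientation': array([ 0.86161486, -0.02143218,  1.04720843])}
top {'fx': 478.28598281251396, 'fy': 478.28598281251396, 'cx': 277.5791937291946, 'cy': 211.5435036270458, 'position': array([ 306.06010122, -118.69996636, 1097.31521028]), 'orientation': array([ 0.20131883,  0.00269947, -1.74240382])}
wrist {'fx': 302.1646564008138, 'fy': 302.1646564008138, 'cx': 281.90748287114224, 'cy': 212.43419888920317, 'T_tool_cam': array([[-4.01657048e-04,  9.58616679e-01,  2.84699668e-01,
         7.15364339e+01],
       [ 9.99999913e-01,  4.16855299e-04,  7.20959868e-06,
        -5.54643330e-01],
       [-1.11767324e-04,  2.84699646e-01, -9.58616763e-01,
        -1.42980551e+02],
       [ 0.00000000e+00,  0.00000000e+00,  0.00000000e+00,
         1.00000000e+00]])}
{'clock': 0.15, 'qpos': array([ 1.04161049e+00,  3.13324930e-01,  1.49823049e+00, -2.91367908e-06,
        1.33098473e+00, -2.23381155e-01]), 'joint_velocities': array([ 0.00038345, -0.00216262, -0.00255457,  0.00072013, -0.00043624,
        0.00076349]), 'tau': array([ 1.74053504e-03, -4.12361884e+01, -2.59797478e+01, -2.96163525e-04,
        3.21692685e-03, -1.63048020e-05]), 'position': array([157.96715498, 500.48347887, 230.87684375]), 'orientation': array([-3.14066808e+00, -2.07136146e-04,  2.83578857e+00]), 'force': array([-0.82234561, -0.89351252, -0.18844231]), 'moment': array([-0.03099043, -0.0228422 ,  0.01711201]), 'width': 85.33654055611945}
```

View pics/top0.png

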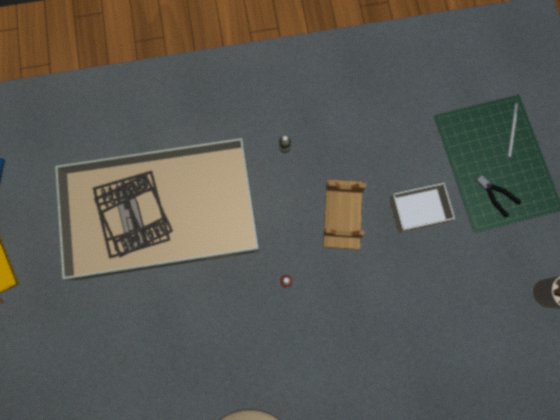

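View pics/scene0.png

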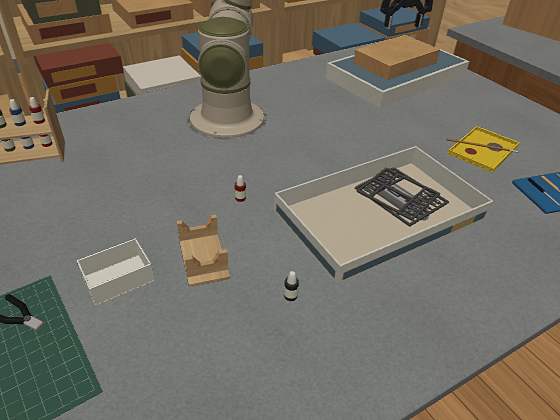

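View pics/wrist0.png

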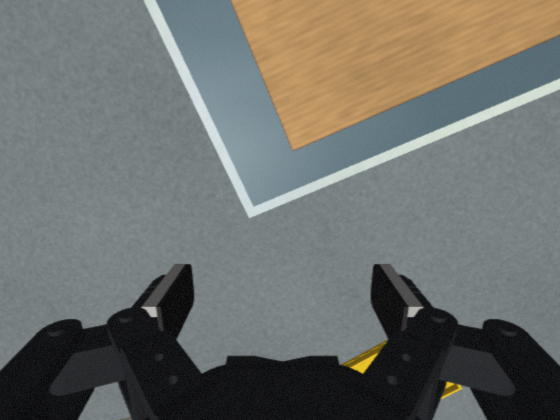

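```bash
cat > h.py <<'E'
from bench import bot
import cv2,numpy as np
from scipy.spatial.transform import Rotation as R
def pose(name,st=None):
    c=bot.get_calibration(name)
    if name=="wrist":
        T=np.eye(4);T[:3,:3]=R.from_euler('xyz',st["orientation"]).as_matrix();T[:3,3]=st["position"]
        T=T@c["T_tool_cam"]
    else:
        T=np.eye(4);T[:3,:3]=R.from_euler('xyz',c["orientation"]).as_matrix();T[:3,3]=c["position"]
    return c,T
def ray(c,T,uv,z):
    u,v=uv
    d=T[:3,:3]@np.array([(u-c["cx"])/c["fx"],-(v-c["cy"])/c["fy"],-1.])
    o=T[:3,3]
    return o+d*(z-o[2])/d[2]
def proj(c,T,p):
    q=T[:3,:3].T@(np.array(p)-T[:3,3]); return (c["cx"]+c["fx"]*q[0]/-q[2], c["cy"]+c["fy"]*q[1]/q[2])
def snap(name,f):
    st=bot.get_state(); im=bot.read_camera(name); cv2.imwrite(f"pics/{f}.png",im[:,:,::-1])
    import pickle; pickle.dump((pose(name,st)),open(f"pics/{f}.pkl","wb")); return im
def load(f):
    import pickle; return pickle.load(open(f"pics/{f}.pkl","rb"))
def rect(cx,cy,a,L,W,c,T,z,im,col):
    P=[]
    for sx,sy in((1,1),(1,-1),(-1,-1),(-1,1)):
        x=sx*L/2;y=sy*W/2
        P.append(proj(c,T,(cx+np.cos(a)*x-np.sin(a)*y,cy+np.sin(a)*x+np.cos(a)*y,z)))
    cv2.polylines(im,[np.round(P).astype(int)],True,col,1)
E
python3 - <<'E'
from h import *
c,T=pose("top")
for n,uv,z in [("boxTL",(56,166),55),("TR",(242,140),55),("BR",(257,248),55),("BL",(63,277),55),("b1",(286,142),60),("b2",(286,281),60),
 ("cr TL",(326,180),10),("crTR",(364,182),10),("crBL",(326,247),10),("crBR",(361,248),10),("fr",(132,215),40),("tub",(422,207),50)]:
    print(n,ray(c,T,uv,z).round(1))
E
python3 - <<'E'
import cv2
im=cv2.imread('pics/top0.png');cv2.imwrite('pics/t0c.png',cv2.resize(im[130:290,50:270],None,fx=3.6,fy=3.6,interpolation=cv2.INTER_CUBIC))
cv2.imwrite('pics/t0d.png',cv2.resize(im[160:270,300:390],None,fx=5,fy=5,interpolation=cv2.INTER_CUBIC))
im=cv2.imread('pics/scene0.png');cv2.imwrite('pics/s0d.png',cv2.resize(im[200:300,160:250],None,fx=5,fy=5,interpolation=cv2.INTER_CUBIC))
E
```

```text
boxTL [706.4 325.5  55. ]
TR [ 695.2 -100.4   55. ]
BR [443.6 -93.9  55. ]
BL [453.2 330.4  55. ]
b1 [ 671.4 -198.7   60. ]
b2 [ 361.9 -143.9   60. ]
cr TL [ 580.3 -278.8   10. ]
crTR [ 560.2 -365.8   10. ]
crBL [ 424.8 -248.6   10. ]
crBR [ 408.9 -326.9   10. ]
fr [567.6 172.   40. ]
tub [ 472.  -472.5   50. ]
```

View pics/t0c.png

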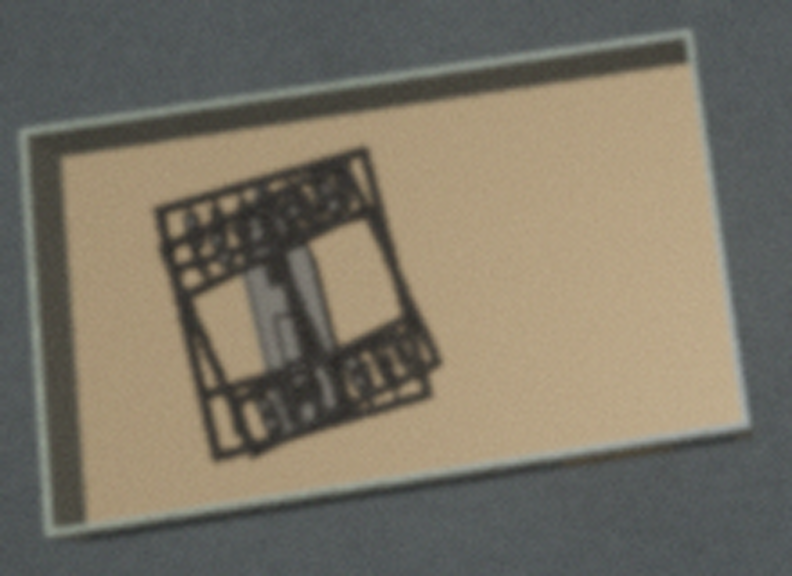

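View pics/t0d.png

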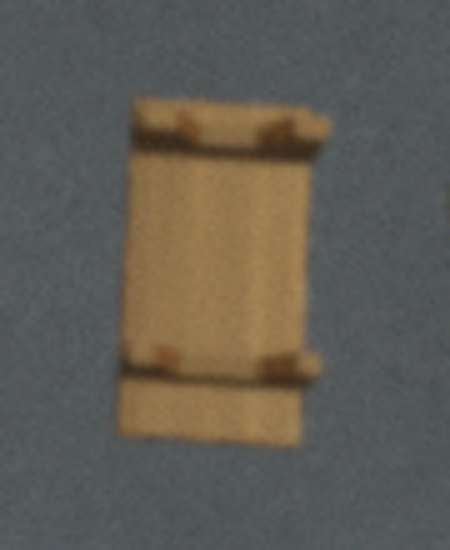

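View pics/s0d.png

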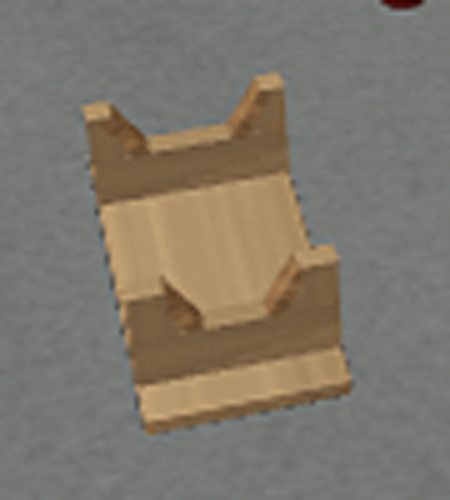

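Run:
```python
from h import *
bot.move_to([567,120,135],[np.pi,0,np.pi/2])
snap("wrist","w1"); print(bot.get_state()["clock"],bot.get_state()["qpos"])
```

```text
2.2417 [8.03469433e-03 5.18394011e-01 1.45613644e+00 1.14087710e-04
 1.16679142e+00 6.47013483e-03]
```

View pics/w1.png

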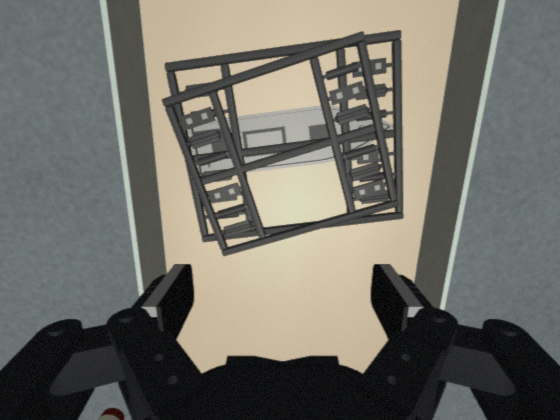

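Run:
```python
from h import *
c,T=load("w1")
def fit(P,z):
    P=np.array([ray(c,T,p,z)[:2] for p in P]); print(P.round(1).tolist())
    m=P.mean(0); d=(P[1]+P[2]-P[0]-P[3]); e=P[0]+P[1]-P[2]-P[3]
    print("c",m.round(1),"L",np.hypot(*d)/2,"W",np.hypot(*e)/2,"a",np.arctan2(d[1],d[0]),np.arctan2(-e[0],e[1]))
fit([(167,65),(400,32),(402,217),(207,241)],40)
fit([(165,101),(362,34),(397,211),(224,253)],46)
for p in [(240,118),(320,108),(250,170),(335,160),(194,130),(200,165),(392,125)]: print(p,ray(c,T,p,34).round(1))
im=cv2.imread('pics/w1.png');cv2.imwrite('pics/w1c.png',cv2.resize(im[20:260,150:420],None,fx=2.9,fy=2.5,interpolation=cv2.INTER_CUBIC))
```

```text
[[484.8, 232.3], [649.8, 253.4], [666.7, 118.1], [504.1, 96.5]]
c [576.4 175.1] L 165.15257296860864 W 136.73049498275398 a 0.12958737486110453 0.1327297023314002
[[482.9, 207.6], [622.0, 250.6], [659.6, 125.0], [519.2, 88.2]]
c [570.9 167.8] L 145.33608398371365 W 127.9557012493266 a 0.27830144676710494 0.29298387626043043
(240, 118) [535.1 196.   34. ]
(320, 108) [596.5 203.4  34. ]
(250, 170) [541.7 155.9  34. ]
(335, 160) [610. 164.  34.]
(194, 130) [498.9 187.1  34. ]
(200, 165) [501.5 159.9  34. ]
(392, 125) [652.9 191.   34. ]
```

View pics/w1c.png

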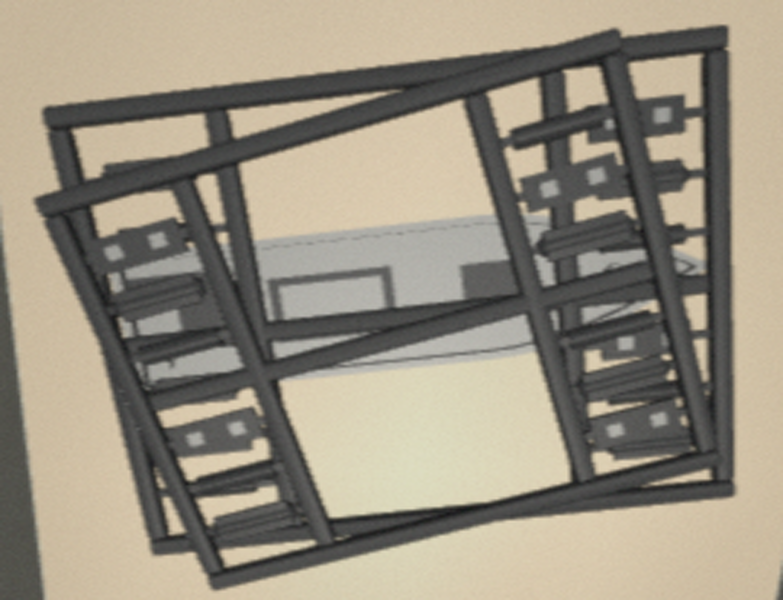

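Run:
```python
from h import *
c,T=load("w1")
print(ray(c,T,(302,192),40))
bot.grasp(20)
o=[np.pi,0,np.pi/2+0.18]
bot.line_to([575,134,110],o,speed=150)
bot.line_to([575,134,7.5],speed=120)
print(bot.get_state()["force"],bot.get_state()["position"],bot.get_state()["width"])
snap("scene","s2");snap("wrist","w2"); print(bot.get_state()["clock"])
a=cv2.imread("pics/s2.png")[130:290,260:510]; cv2.imwrite("pics/s2c.png",cv2.resize(a,None,fx=3,fy=3,interpolation=cv2.INTER_CUBIC))
```

```text
[583.70439257 139.06638789  40.        ]
[ 0.35292379 -0.20215527  0.78437663] [575.55711467 133.97594311   8.35509242] -0.2204893467472214
4.4667
```

View pics/s2c.png

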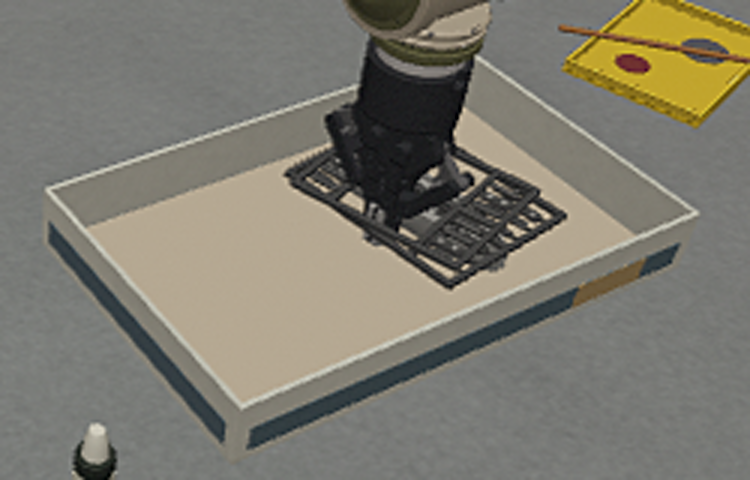

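View pics/w2.png

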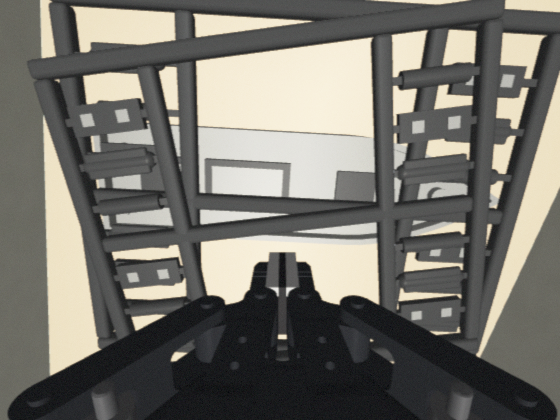

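Run:
```python
from h import *
for i,y in enumerate([90,60,30]):
    bot.line_to([575-0.026*(134-y),y,7.5],speed=60)
    s=bot.get_state();print(s["force"].round(1),s["clock"])
snap("scene","s3");snap("wrist","w3")
a=cv2.imread("pics/s3.png")[130:290,260:510]; cv2.imwrite("pics/s3c.png",cv2.resize(a,None,fx=3,fy=3,interpolation=cv2.INTER_CUBIC))
```

```text
[ 0.3  0.8 -0.1] 5.35
[ 0.7 -0.2  0.9] 6.0
[0.3 0.5 0.1] 6.65
```

View pics/s3c.png

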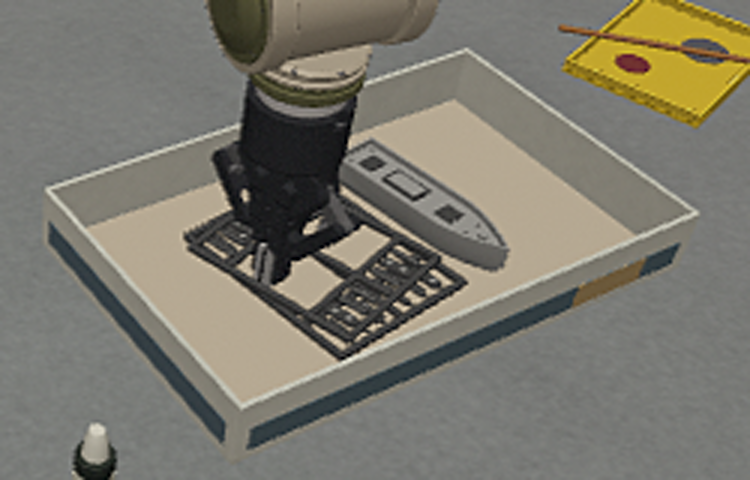

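View pics/w3.png

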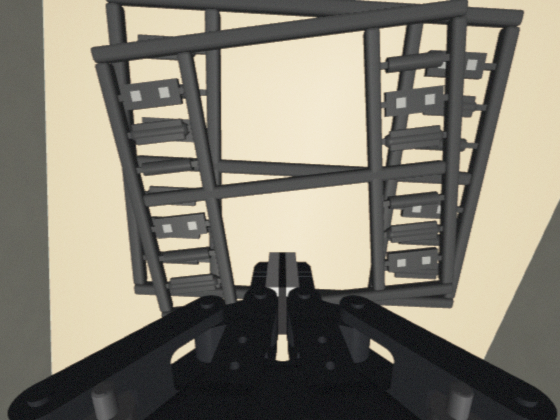

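Run:
```python
from h import *
bot.line_to([571,-40,7.5],speed=60)
s=bot.get_state();print(s["force"].round(1),s["clock"])
bot.line_to([571,-31,7.5],speed=60)
bot.line_to([571,-31,115],speed=150)
bot.open()
bot.move_to([520,165,145],[np.pi,0,0.13])
print(bot.get_state()["clock"],bot.get_state()["qpos"])
bot.sleep(0.15)
snap("wrist","w4");snap("scene","s4")
```

```text
[ 0.   0.1 -0.1] 8.0667
11.7333 [ 9.20288029e-02  4.38600602e-01  1.55419110e+00 -5.82238866e-05
  1.14876079e+00  1.53253447e+00]
```

View pics/w4.png

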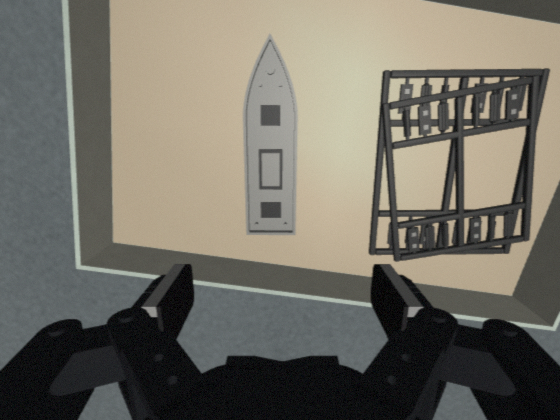

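View pics/s4.png

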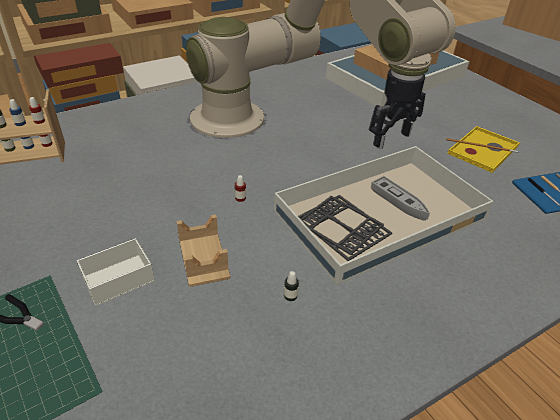

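```bash
cat > hull.py <<'E'
from h import *
def hull(f,box,z):
    c,T=load(f); im=cv2.imread(f"pics/{f}.png"); hsv=cv2.cvtColor(im,cv2.COLOR_BGR2HSV)
    x0,y0,x1,y1=box; m=np.zeros(im.shape[:2],np.uint8)
    m[y0:y1,x0:x1]=(hsv[y0:y1,x0:x1,1]<50)*255
    m=cv2.morphologyEx(m,cv2.MORPH_CLOSE,np.ones((5,5)))
    cs,_=cv2.findContours(m,cv2.RETR_EXTERNAL,cv2.CHAIN_APPROX_NONE); k=max(cs,key=cv2.contourArea)[:,0,:]
    print("bbox",cv2.boundingRect(k),cv2.contourArea(k))
    P=np.array([ray(c,T,p,z)[:2] for p in k]); r=cv2.minAreaRect(P.astype(np.float32)); print(r)
    return k,P
E
python3 - <<'E'
from hull import *
k,P=hull("w4",(225,20,320,240),34)
c,T=load("w4")
for p in [(269,36),(248,233),(296,233),(247,110),(296,110)]: print(ray(c,T,p,34).round(1))
E
```

```text
bbox (226, 20, 94, 216) 15380.5
((580.2298583984375, 176.4244384765625), (170.38156127929688, 69.83360290527344), 9.44078254699707)
[652.9 190.9  34. ]
[494.8 191.3  34. ]
[500.4 148.6  34. ]
[598.7 202.2  34. ]
[603.7 163.5  34. ]
```

Run:
```python
from h import *
bot.move_to([440,-298,171],[np.pi,0,-0.17])
bot.sleep(0.2)
print(bot.get_state()["clock"],bot.get_state()["qpos"])
snap("wrist","w5")
im=cv2.imread("pics/w5.png"); cv2.imwrite("pics/w5c.png",cv2.resize(im[20:290,180:390],None,fx=2.2,fy=2.2,interpolation=cv2.INTER_CUBIC))
```

```text
13.9 [-8.14735238e-01  3.81015868e-01  1.56632442e+00  3.38540315e-05
  1.19427031e+00  9.24958210e-01]
```

View pics/w5.png

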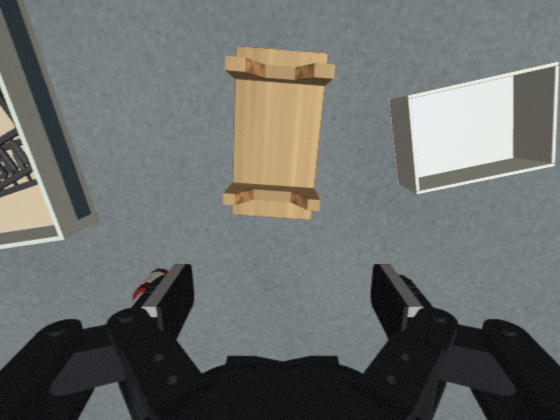

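View pics/w5c.png

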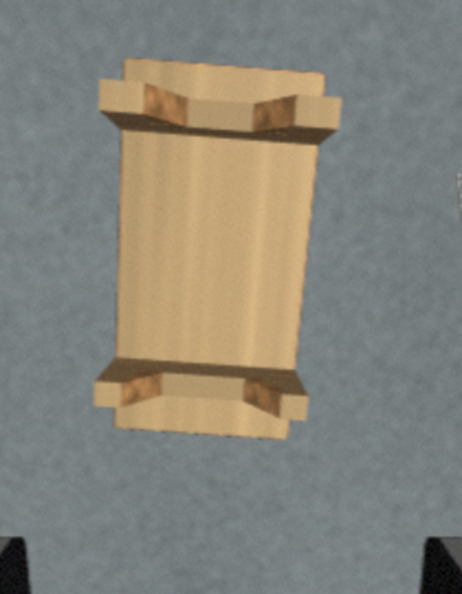

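Run:
```python
from h import *
c,T=load("w5")
g=lambda p,z: ray(c,T,(p[0]/2.2+180,p[1]/2.2+20),z)[:2]
A=[g(p,10) for p in [(125,58),(324,72),(287,439),(115,428)]]
m=np.mean(A,0);d=(A[0]+A[1]-A[2]-A[3])/2;e=(A[0]+A[3]-A[1]-A[2])/2
print("base",m,np.hypot(*d),np.hypot(*e),np.arctan2(d[1],d[0]),np.arctan2(-e[0],e[1]))
B=[g(p,60) for p in [(101,79),(341,98),(309,395),(97,378)]]  # far edges: x=+62, -45
d=(B[0]+B[1]-B[2]-B[3])/2;e=(B[0]-B[1]);e2=B[3]-B[2];u=d/np.hypot(*d)
print("boards",np.hypot(*d),"(107)",np.hypot(*e),np.hypot(*e2),np.arctan2(d[1],d[0]),np.arctan2(-e[0],e[1]),"mid from", np.mean(B,0)-u*8.5)
# seat mids z=36: edge px
for p in [(188,99),(252,102),(188,127),(252,131),(161,374),(243,378),(161,399),(243,403)]: print(p,g(p,36).round(1))
c,T=pose("top")
A=[ray(c,T,p,10)[:2] for p in [(327,181),(363,183),(360,248.5),(324,247.5)]]
print("top",np.mean(A,0))
```

```text
base [ 497.45872465 -302.34127359] 159.230580963574 82.28348641896271 -0.24008047141512112 -0.2343821615660464
boards 106.29185120661866 (107) 83.36747726112799 83.40357064961067 -0.23717214379756468 -0.24105794549802761 mid from [ 497.71865661 -302.66764312]
(188, 99) [ 560.4 -304.6]
(252, 102) [ 555.3 -328.5]
(188, 127) [ 550.8 -302.8]
(252, 131) [ 545.2 -326.9]
(161, 374) [ 457.2 -273.6]
(243, 378) [ 449.6 -307.8]
(161, 399) [ 446.4 -271.4]
(243, 403) [ 438.7 -306. ]
top [ 492.07066629 -302.96552019]
```

Run:
```python
import cv2
im=cv2.imread("pics/w4.png"); cv2.imwrite("pics/w4a.png",cv2.resize(im[25:85,230:310],None,fx=8,fy=8,interpolation=cv2.INTER_CUBIC))
cv2.imwrite("pics/w4b.png",cv2.resize(im[190:250,230:310],None,fx=8,fy=8,interpolation=cv2.INTER_CUBIC))
```

```text
(no output)
```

View pics/w4a.png

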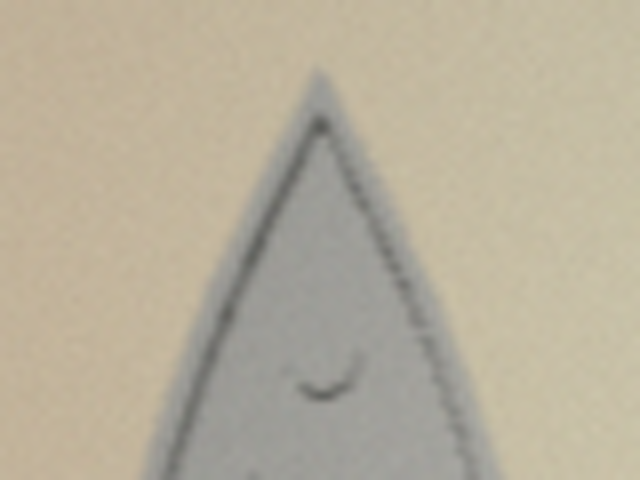

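View pics/w4b.png

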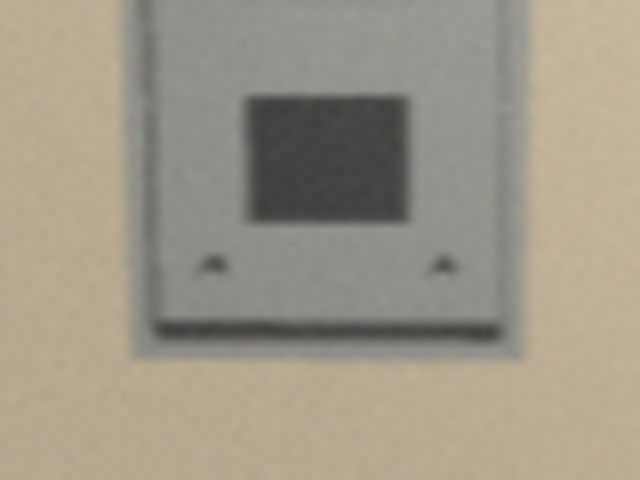

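Run:
```python
from h import *
c,T=load("w4")
b,l,r=[ray(c,T,p,34)[:2] for p in [(269.7,33.5),(246.6,234.4),(295.2,234.4)]]
s=(l+r)/2; d=b-s; print(np.hypot(*d),np.hypot(*(l-r)),np.arctan2(d[1],d[0]),(b+s)/2)
```

```text
159.75839384602105 43.59547538275615 0.12462243597110632 [575.3896108  180.68166848]
```

Run:
```python
from h import *
a=0.125; p=np.array([575.4,180.7])-4*np.array([np.cos(a),np.sin(a)])
o=[np.pi,0,a]
bot.move_to([*p,110],o)
bot.line_to([*p,4.5],o,speed=120)
s=bot.get_state();print(s["force"].round(1),s["position"],s["clock"])
bot.grasp(40)
bot.sleep(0.2)
s=bot.get_state();print(s["force"].round(1),s["position"],s["width"],s["clock"])
snap("scene","s6");snap("wrist","w6")
a=cv2.imread("pics/s6.png")[130:290,260:510]; cv2.imwrite("pics/s6c.png",cv2.resize(a,None,fx=3,fy=3,interpolation=cv2.INTER_CUBIC))
```

```text
[ 0.3 -0.2 -0.3] [571.95290215 180.25063042   5.28428773] 16.8
[-1.6  0.7  5.2] [571.71962192 180.26631306   4.9987868 ] 43.30569614783142 17.4667
```

View pics/s6c.png

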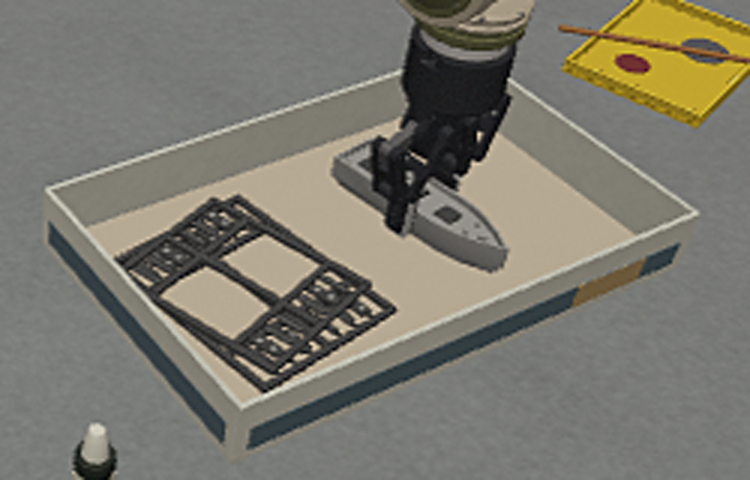

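View pics/w6.png

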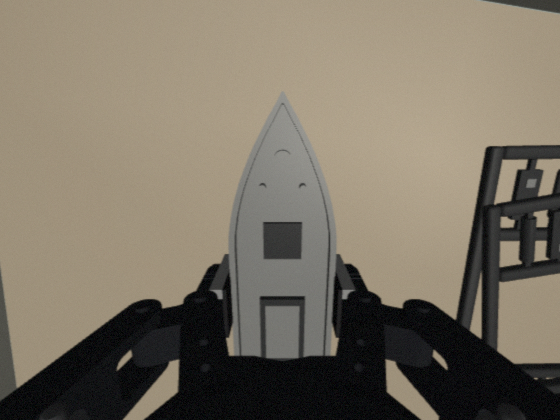

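Run:
```python
from h import *
def bowtool(f,uv,s,zr):
    c,T=load(f); p=ray(c,T,uv,s["position"][2]+zr)-s["position"]
    return R.from_euler('xyz',s["orientation"]).as_matrix().T@p
s=bot.get_state(); print(bowtool("w6",(283,92.5),s,29))
p=s["position"]
bot.line_to([p[0],p[1],130],speed=120)
bot.move_to([480,-200,130],[np.pi,0,-0.238])
bot.sleep(0.1)
s=bot.get_state();print(s["force"].round(1),s["position"],s["orientation"],s["width"],s["clock"])
snap("wrist","w7");snap("scene","s7")
a=cv2.imread("pics/s7.png")[120:330,120:400]; cv2.imwrite("pics/s7c.png",cv2.resize(a,None,fx=2.8,fy=2.8,interpolation=cv2.INTER_CUBIC))
```

```text
[ 83.68179556   1.39693363 -28.9319085 ]
[ 0.3  0.3 -1.2] [ 480.44800526 -199.18160042  129.99336408] [-3.14151649e+00 -6.98508879e-05 -2.36414427e-01] 43.460947214663115 20.3167
```

View pics/s7c.png

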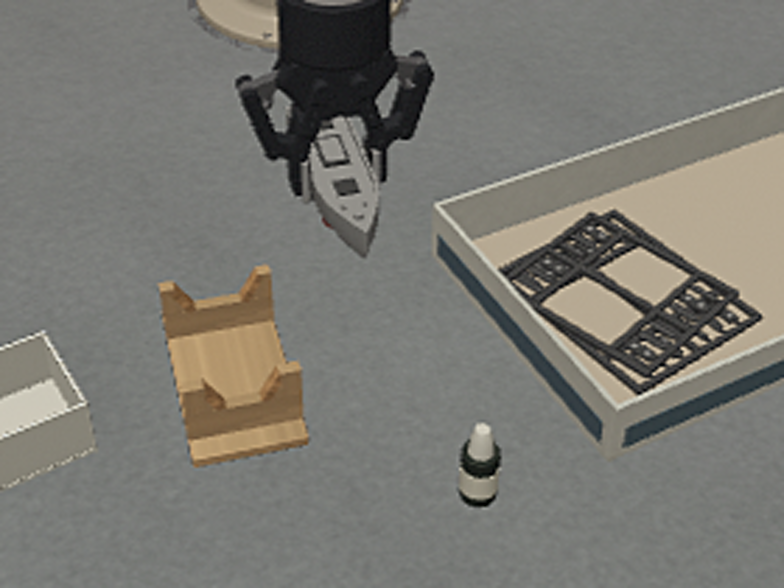

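View pics/w7.png

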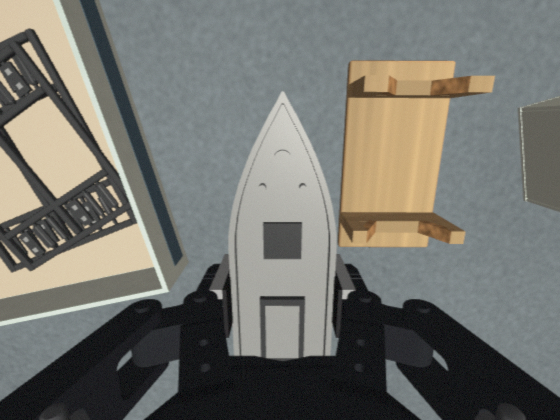

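Run:
```python
from h import *
o=[np.pi,0,-0.238]; t=np.array([493.9,-301.6])
bot.line_to([*t,90],o,speed=120); bot.sleep(0.3)
s=bot.get_state(); e=t-s["position"][:2]; print(e,s["orientation"],s["clock"])
t2=t+e
bot.line_to([*t2,68],[np.pi,0,-0.238-(s["orientation"][2]+0.238)],speed=60);bot.sleep(0.2)
s=bot.get_state();print(s["position"],s["orientation"],s["force"].round(1))
snap("wrist","w8");snap("scene","s8");snap("top","t8")
a=cv2.imread("pics/s8.png")[150:310,140:280]; cv2.imwrite("pics/s8c.png",cv2.resize(a,None,fx=4,fy=3.7,interpolation=cv2.INTER_CUBIC))
a=cv2.imread("pics/t8.png")[160:270,300:390]; cv2.imwrite("pics/t8c.png",cv2.resize(a,None,fx=5,fy=5,interpolation=cv2.INTER_CUBIC))
```

```text
[-0.08785446 -0.23361651] [ 3.14145657e+00 -2.23893056e-04 -2.37626056e-01] 21.7833
[ 493.94060694 -301.95485231   68.31073934] [ 3.14129561e+00 -5.35975420e-04 -2.38352537e-01] [-0.2 -0.3 -0.4]
```

View pics/s8c.png

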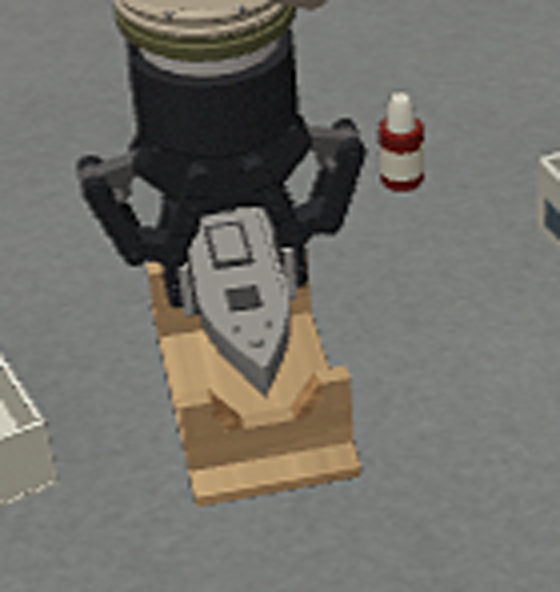

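View pics/w8.png

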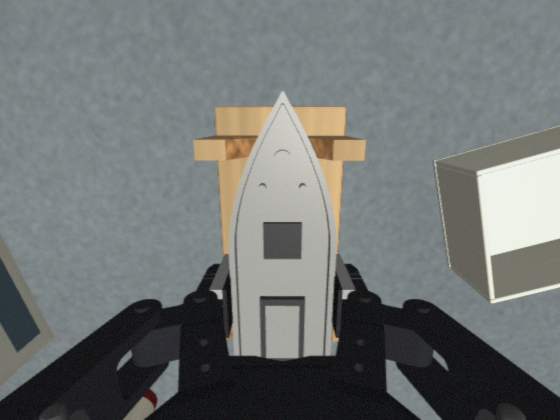

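Run:
```python
import cv2
im=cv2.imread("pics/w8.png"); cv2.imwrite("pics/w8c.png",cv2.resize(im[85:185,185:375],None,fx=4.2,fy=4.2,interpolation=cv2.INTER_CUBIC))
```

```text
(no output)
```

View pics/w8c.png

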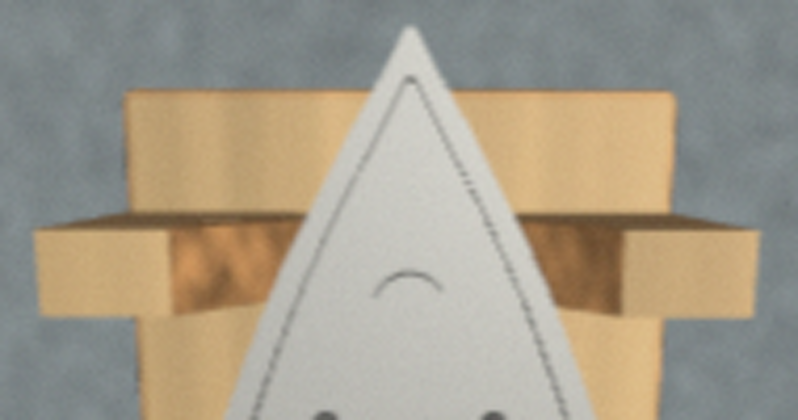

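Run:
```python
from h import *
c,T=load("w8"); s=bot.get_state(); M=R.from_euler('xyz',s["orientation"]).as_matrix()
for p,z in [((35,230),60),((760,230),60),((126,92),10),((677,93),10),((410,27),97.5)]:
    w=ray(c,T,(p[0]/4.2+185,p[1]/4.2+85),z); print((M.T@(w-s["position"])).round(1))
```

```text
[ 65.7 -42.6   8.2]
[65.7 41.6  8.2]
[ 83.1 -41.5  58.2]
[82.9 41.1 58.2]
[ 84.3   0.9 -29.3]
```

Run:
```python
from h import *
t=np.array([493.6,-301.3]); o=[np.pi,0,-0.238]
for z in [50,42,39,37.5,36.5,36,35.5,35]:
    bot.line_to([*t,z],o,speed=40 if z<45 else 80); bot.sleep(0.1)
    s=bot.get_state();print(z,s["position"].round(2),s["force"].round(1),s["moment"].round(2),s["clock"])
    if s["force"][2]>6: break
snap("scene","s9");snap("wrist","w9")
a=cv2.imread("pics/s9.png")[150:310,140:280]; cv2.imwrite("pics/s9c.png",cv2.resize(a,None,fx=4,fy=3.7,interpolation=cv2.INTER_CUBIC))
```

```text
50 [ 493.74 -301.43   50.24] [ 0.1 -0.1 -0. ] [-0.01  0.    0.02] 23.125
42 [ 493.64 -301.35   42.07] [-0.1  0.1 -0.5] [-0.02 -0.01  0.01] 23.575
39 [ 493.62 -301.29   39.  ] [ 0.5  0.1 -0.4] [-0.01  0.03 -0.03] 23.925
37.5 [ 493.6  -301.29   37.51] [ 0.4  0.1 -1.4] [-0.03 -0.05  0.03] 24.275
36.5 [ 493.75 -301.44   37.01] [-0.5  1.1  5.5] [ 0.19  0.21 -0.01] 24.625
36 [ 493.75 -301.42   37.  ] [-3.2  3.2 10.3] [ 0.43  0.53 -0.02] 24.975
```

View pics/s9c.png

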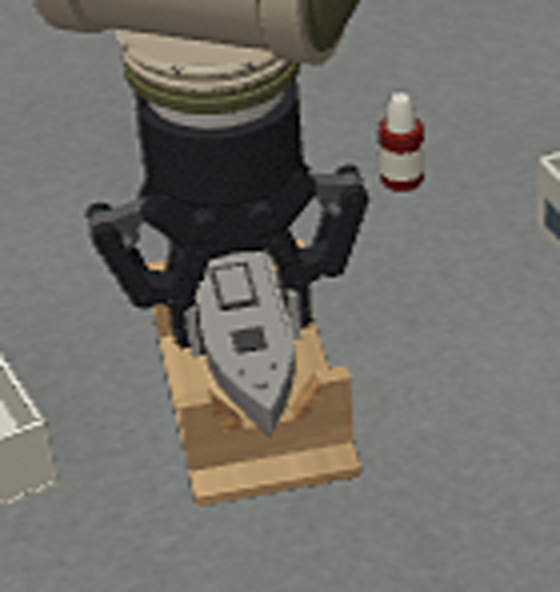

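View pics/w9.png

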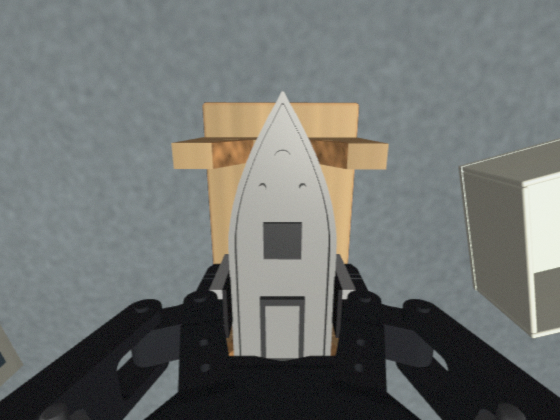

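Run:
```python
from h import *
c,T=load("w9"); s=bot.get_state(); M=R.from_euler('xyz',s["orientation"]).as_matrix()
for p,z in [((173,144),60),((386,144),60),((204,103),10),((358,103),10),((282.8,92),66)]:
    w=ray(c,T,p,z); print((M.T@(w-s["position"])).round(1))
bot.line_to([493.6,-301.3,37],[np.pi,0,-0.238],speed=20); bot.sleep(0.2); print(bot.get_state()["force"].round(1))
bot.open(); bot.sleep(0.2)
print(bot.get_state()["width"],bot.get_state()["force"].round(1))
bot.line_to([493.6,-301.3,160],speed=100)
bot.line_to([441,-289,145],speed=100); bot.sleep(0.3)
snap("wrist","w10");snap("scene","s10");snap("top","t10"); print(bot.get_state()["clock"])
a=cv2.imread("pics/s10.png")[150:310,140:280]; cv2.imwrite("pics/s10c.png",cv2.resize(a,None,fx=4,fy=3.7,interpolation=cv2.INTER_CUBIC))
```

```text
[ 65.8 -41.7 -23. ]
[ 65.8  41.  -23. ]
[ 83.6 -40.7  27. ]
[83.6 40.9 27. ]
[ 84.1   0.9 -29. ]
[-0.3  0.9  3.1]
85.3404561732861 [ 0.2 -0.7 -0.3]
28.7583
```

View pics/s10.png

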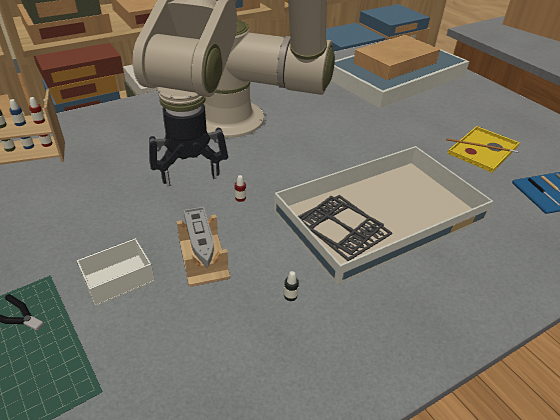

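View pics/s10c.png

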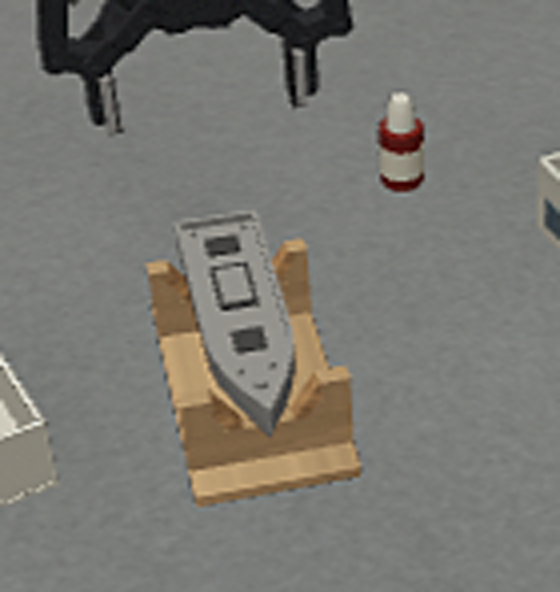

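View pics/w10.png

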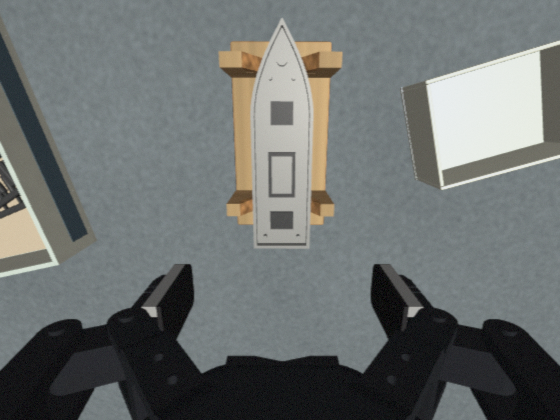

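Run:
```python
from h import *
c,T=load("w10"); u=np.array([np.cos(.238),-np.sin(.238)]);n=np.array([-u[1],u[0]])
for nme,p,z in [("bow",(282,18),66),("sl",(253.5,248.5),66),("sr",(310.5,248.5),66),("bb",(231.5,42),10),("bb2",(331,42),10),("sb",(238.5,224),10),("brd",(219.5,54),60),("brd2",(342,54),60)]:
    d=ray(c,T,p,z)[:2]-np.array([497.6,-302.5]); print(nme,(d@u).round(1),(d@n).round(1))
print(bot.get_state()["clock"]); bot.sign_off()
```

```text
bow 80.0 -0.9
sl -80.5 21.8
sr -80.5 -23.5
bb 78.9 40.6
bb2 78.8 -41.1
sb -79.0 41.4
brd 60.3 41.7
brd2 60.3 -41.7
28.7583
the job is handed in; nothing more can be done
```

I handed the job in at about 28.8 s, with the hull seated in the cradle and both frames still inside the box.

- **Frames:** I hooked both frames together through their middle windows with shut fingers. I then pulled them toward the box's free end. The pictures show the hull staying on the floor and the frames ending up well clear of it.
- **Hull:** I gripped it by its sides and carried it to the cradle. It touched down at tool height 37.0 mm, the height I had calculated for fully seated. I let go after that, with about 3 N of upward force still on the tool.
- **Final check of the hull:** Measured along the cradle from its middle, the bow is at +80.0 mm and the stern at -80.5 mm. It sits about 0.9 mm to one side, and it is upright with the bow over the narrow notch.
- **Bystanders:** In the last picture the paint bottles and the tub look unmoved.
- **Failed or disagreeing checks:**
  - My first attempt to find the hull by a colour mask failed, so I read its position from enlarged pictures instead.
  - The top camera placed the cradle about 5 mm off along x compared with the wrist camera. I used the wrist camera, whose separate readings of the cradle agreed to within about 1 mm.

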